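Lock off the fume extractor and show its filter

TASK

Lock off the bench fume extractor and show its filter: slide the barrel bolt on the front deck fully home into its keeper, then swing the cover flap up until it stands upright, and draw out the filter cassette, the plate with the pull tab; the plain plate in the other slot stays in. Finish still holding the cassette in the gripper, hanging upright and still over the middle of the steel drip tray, about 6 cm above the table and touching nothing. Leave the bolt home, the flap open and everything else where it stands.

Things in the scene. Friction and masses are not known exactly. Their poses are not given: they have to be found in the camera images.
- extractor: White box fixed to the table, yaw up to 0.3 rad. Origin on the table under the main box's middle; x points away from the robot, y left, z up. Main box 160 (x) x 210 (y) x 140 high, open on top under the flap, walls 5, inner floor 30 above the table. In front (x -80 to -165) a deck 95 high carries the bolt. Inside, two slots centred at x 0, y +45 and y -45 hold plates standing along x.
- bolt (a joint): Travel in m of the steel barrel bolt on the deck, 0 to 0.06; grows as the bolt slides along the extractor's +y, and 0.06 is home in the keeper against its stop. Starts anywhere from 0 to 0.018. Sliding takes about 2 N; it stays where it is left.
- bolt_knob (a point): Middle of the top of the bolt's knob: an upright steel pin, 14 mm thick, top 147 above the table (52 above the deck), at the extractor's x -125. It moves with the bolt: extractor y -32.5 at joint 0, +27.5 when home. The pin's upper 29 mm are free to grip or push; the straps around the bolt stand 18 and the keeper 22 above the deck.
- flap (a joint): Angle in rad of the white cover flap: 0 shut, 1.57 upright, stop at 1.75. Stiff hinge (0.4 N m friction): it stays where it is left. Lifting at the handle takes about 5 N.
- flap_handle (a point): Middle of the flap's handle: round steel bar 10 mm thick, 90 long, parallel to the hinge (extractor's y), 34 above the flap's upper face on legs 40 either side of its middle. Shut: 140 nearer the robot than the hinge and 40 above it. The flap is 164 long (24 beyond the bar), 214 wide, 6 thick. With the flap upright the bar is on its far side.
- flap_hinge (a point): Middle of the flap's hinge line, at extractor x +80, y 0, 140 above the table. The hinge line runs along the extractor's y. The handle moves on a circle of 145.6 mm about it, up and away from the robot.
- cassette: Filter cassette: flat aluminium plate with dark mesh faces, 120 (x) x 12 (y) x 78 high, with a pull tab 36 (x) x 10 (y) x 24 high in the middle of its top edge; 0.15 to 0.31 kg. Origin at the middle of its bottom edge, z up, axes as the extractor's. Stands in either slot, on the inner floor, 1.8 play on each face; end channels guide it until raised 60.
- cassette_tab (a point): Middle of the top face of the cassette's pull tab, 102 above its origin; 132 above the table while in its slot. Grip the tab's two broad faces, 10 mm apart along the extractor's y.
- blank: Plain aluminium blanking plate without tab, 120 x 12 x 78 high, standing in the other slot. Origin at the middle of its bottom edge.
- tray: Shallow open dark steel drip tray, fixed to the table, 150 (x) x 110 (y) x 18 high, walls and floor 4 to 5. Origin on the table under its middle. Stands to the left or to the right of the extractor.
- jug: Clear plastic measuring jug, 90 across, 110 high, handle on its +y side; loose, on the other side from the tray. Origin under its middle.
- dye_a: Small dye bottle, 30 across, 70 high, loose, close beside the extractor's left wall. Origin under it.
- dye_b: Small dye bottle, 30 across, 70 high, loose, close beside the extractor's right wall. Origin under it.
- scent: Amber scent bottle, 38 across, 95 high, loose, far left. Origin under it.
- pan_lid: Steel pan lid with knob, 170 across, 38 high, loose, lying far right. Origin under it.
- mould: White two-cavity soap mould, 100 x 70 x 30, loose, on the left. Origin under it.
- soap: Pale bar of soap, 80 x 55 x 25, loose, on the right. Origin under it.

How it is judged (in metres and radians):
On the way, in this order (a step that is already met when the one before it is completed fails the run):
1. the bolt is fully home in the keeper (value of joint bolt above 0.056 m), for 0.2 s.
2. the cover flap stands upright (value of joint bolt above 0.056 m and value of joint flap above 1.4 rad), for 0.2 s.
3. the gripper has drawn the filter cassette up out of the box (z of cassette in the frame of extractor above 0.142 m and contact force between the fingers and cassette above 0.8 N), for 0.1 s.
At the end, for the whole second after the job is handed in: Gripper holds the cassette at rest within 35 mm of the tray's middle, upright within 0.2 rad, bottom edge 30 to 130 mm above the table, touching nothing else; bolt past 56 mm, flap past 1.35 rad, blanking plate in its slot, bystanders within 30 mm of their places (contact force between the fingers and cassette above 0.8 N and horizontal distance between cassette and tray below 0.035 m and height (world z) of cassette between 0.03 and 0.13 m and angle between cassette's own z axis and vertical below 0.2 rad and linear speed of cassette below 0.03 m/s and contact force between cassette and tray below 0.05 N and contact force between cassette and extractor below 0.05 N and contact force between cassette and jug below 0.05 N and value of joint bolt above 0.056 m and value of joint flap above 1.35 rad and z of blank in the frame of extractor below 0.04 m and distance of blank from where it was at the start of the episode below 0.015 m and distance of each of jug, dye_a, dye_b, scent, pan_lid, mould, soap from where it was at the start of the episode below 0.03 m); the arm keeps its last pose, push and grip.
It fails at once if the flap is raised before the bolt is home (value of joint flap above 0.25 rad and value of joint bolt below 0.05 m).
It fails at once if the blanking plate is pulled out (z of blank in the frame of extractor above 0.06 m).
It fails at once if a bystander is knocked over or pushed away (distance of any of jug, dye_a, dye_b, scent, pan_lid, mould, soap from where it was at the start of the episode above 0.04 m or angle between any of jug, dye_a, dye_b, scent, pan_lid, mould, soap's own z axis and vertical above 0.6 rad).
It also fails if it takes over 72 s, if anything falls off the work surface, if the arm or the gripper's body presses on something with over 40 N, if the wrist force passes 120 N, or if a joint passes its speed limit or range.

ROBOT

A 7-joint arm with a two-finger parallel gripper is mounted at the origin on the work surface. World frame = base frame: x ahead of the robot, y to its left, z up, the work surface at z = 0. Lengths are in m, angles in degrees, forces in N, time in s.
With the tool pointing down it reaches from about 0.35 to 0.9 m from the base axis. Payload 8.1 kg.
Tool frame: the origin (TCP) lies midway between the tips of the shut fingers; the grasp point (between the pads) lies 19 mm behind it (r.grip_depth is the z of the grasp point in the tool frame, in m); z points along the fingers, y is the line along which they close (so a half turn about z gives the same grasp; the last joint's range is limited). The gripper opens to 85 mm and grips with 20 to 120 N. Pads are 22 mm wide; open, the fingers measure 114 mm over their backs; the gripper's body (76 mm by 85 mm) begins 54 mm behind the grasp point. The pads swing forward as they close: fully open they stand 13 mm farther back than shut.
Start: joints at [-70.05, 24.895, 1.432, 90.138, -0.665, 64.973, -4.303], TCP at [0.272, 0.563, 0.231] pointing down, gripper open.
Joint ranges: [-149.89, 149.89], [-25.12, 119.58], [-72.63, 75.52], [4.76, 147.25], [-75.54, 255.54], [6.69, 114.76], [-157.13, 157.13]. Speed limits (degrees/s): [127.2, 127.2, 172.46, 172.46, 180, 180, 180].

INTERFACE

Orientations are given as [roll, pitch, yaw] about the fixed x, y, z axes, in that order (R = Rz(yaw) Ry(pitch) Rx(roll)).
In Python, from workcell import r gives the robot as it stands.
- The arm moves only by the shell command python3 steer.py 'ROWS' [OPENING] [FORCE]. ROWS is one flat JSON list of numbers that holds 1 to 5 rows one after another, with no inner brackets; each row has 6 numbers: dx, dy, dz in m, then a rotation vector rx, ry, rz in degrees; each row is the pose to reach, as a shift and turn from the pose commanded when the command began, along the tool's axes at that moment; what a row does not reach only later rows make up. A row lasts 1/12 s, in which the tool goes at most 0.0417 m and 7.16 degrees, less where a joint would pass 70% of its speed; a pose out of reach is approached as far as the arm can. OPENING is the finger opening in m, set as the command begins (- or left out keeps the last). The fingers move at their own pace and stop on an object; FORCE is the grip in N (left out, the last holds). Time passes only in rows, so rows that do not move let the fingers close. It prints the time, the measured TCP pose, the force, the opening and the grip force at its end. Input that does not fit is refused with a message, and nothing moves.
- r.get_obs(): the state, without advancing time (a new reading comes with each control period).
- r.get_image(name): name is "scene" or "top"; returns a dict with "pixels" (420x560x3 uint8, red, green, blue), "vfov" (degrees; the focal length in pixels is half the picture's height over the tangent of half this angle, whatever the lens; pixels are square), "cx", "cy" (the principal point, pixels), "origin" and "rotation" of the camera in the world. Camera axes: x right, y up, looking along -z (the intrinsics and any distortion apply to the point x, -y, -z); pixel columns grow to the right and rows downward; lengths in m; the calibration is good to about 2 mm. A picture is of the moment at which its call begins. There is no depth.
- r.sign_off(): hands the job in; it is judged then, once.
The state is a dict: "clock": time; "joints": joint angles; "joint_vel": joint speeds; "joint_torque": joint torques, N m; "ee_pos": TCP position; "orientation": TCP orientation; "ft_force": force on the tool from outside, world axes, zero at the start; "ft_torque": the same for the moment, N m; "width": finger opening in m; "gripper_force": force on a finger pad.
Only numpy, scipy, OpenCV 4.12 (cv2) and the standard library are available. Lean on these libraries where they do the work, as an engineer would, in place of code of your own. Each camera call takes 0.05 s, during which the arm holds its last target. There are 200 camera calls.

## Working session

There is one attempt and no reset: what is moved stays moved. The work goes in short steps, Python scripts to look and compute and a shell command to move; the robot and the scene stay as the last step left them, time stands still between calls to the robot, and variables do not carry over. Pictures are saved under pics/ and viewed, at most 10 in all, crops included, and the job is handed in when it is done.

```bash
ls; mkdir -p pics; python3 - <<'E'
from workcell import r
import cv2
for n in("scene","top"):
    d=r.get_image(n); cv2.imwrite(f"pics/{n}0.png",d["pixels"][:,:,::-1])
    print(n,{k:v for k,v in d.items() if k!="pixels"})
print(r.get_obs(), r.grip_depth)
E
```

```text
pics
steer.py
workcell.py
scene {'vfov': 55.580918363464015, 'cx': 279.1411325303484, 'cy': 210.94521104854326, 'origin': array([1.15559281, 0.31953341, 1.02872178]), 'rotation': array([ 38.12006977,   0.19528146, 112.56736221])}
top {'vfov': 42.38010320574968, 'cx': 282.5238840972633, 'cy': 211.905618268219, 'origin': array([0.15661397, 0.05267688, 1.82952745]), 'rotation': array([ 1.25558302e+01,  5.15381455e-02, -9.05527471e+01])}
{'clock': 0.1, 'joints': array([-70.04974445,  24.93009734,   1.43219971,  90.18421703,
        -0.66622712,  64.97461318,  -4.30328399]), 'joint_vel': array([-0.01061494,  0.01771322, -0.00664738, -0.15024307,  0.02843054,
       -0.06553895, -0.02595288]), 'joint_torque': array([ 3.49220842e-03, -6.71747732e+01,  1.02820069e+00, -3.16899669e+01,
        1.56695576e-02,  7.30981541e-03,  4.07445043e-05]), 'ee_pos': array([0.2721524 , 0.56212096, 0.23062811]), 'orientation': array([-1.79919658e+02,  6.40200292e-03,  1.54164979e+02]), 'ft_force': array([0.76971661, 0.08445506, 0.20087745]), 'ft_torque': array([-0.00643126,  0.01042344,  0.00440221]), 'gripper_force': 0.0, 'width': 0.08550592013832556} -0.0187
```
View pics/scene0.png

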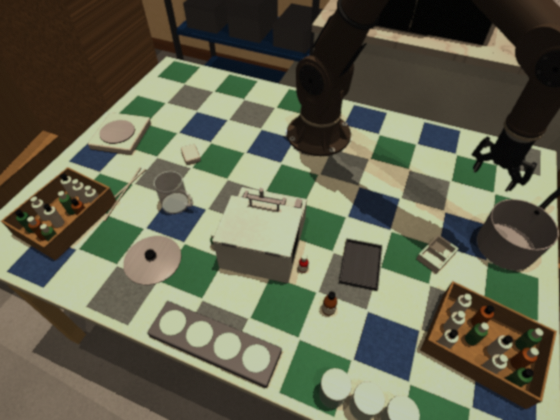

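View pics/top0.png

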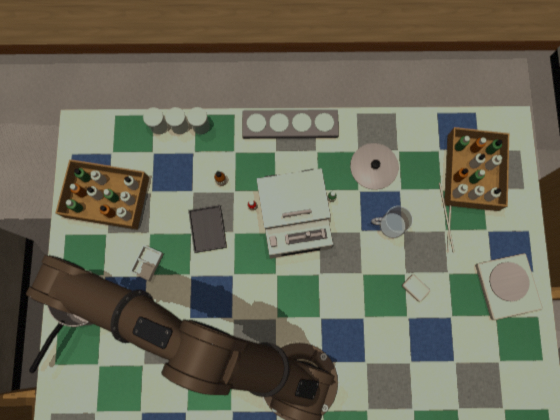

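The scene view shows the extractor at about (262,225), the tray at (361,264) and the arm clear of both. In the top view the box is at (293,200), the bolt deck at (298,238), the handle at (297,213) and the tray at (208,229), left of the box. Next I'll enlarge both views around the box.

```bash
python3 - <<'E'
import cv2,numpy as np
a=cv2.imread("pics/top0.png")[160:265,180:350]; b=cv2.imread("pics/scene0.png")[175:295,200:395]
a=cv2.resize(a,None,fx=4,fy=4,interpolation=cv2.INTER_CUBIC)[:, :680]
cv2.imwrite("pics/topc.png",a); cv2.imwrite("pics/scenec.png",cv2.resize(b,None,fx=4,fy=4,interpolation=cv2.INTER_CUBIC))
E
```

View pics/topc.png

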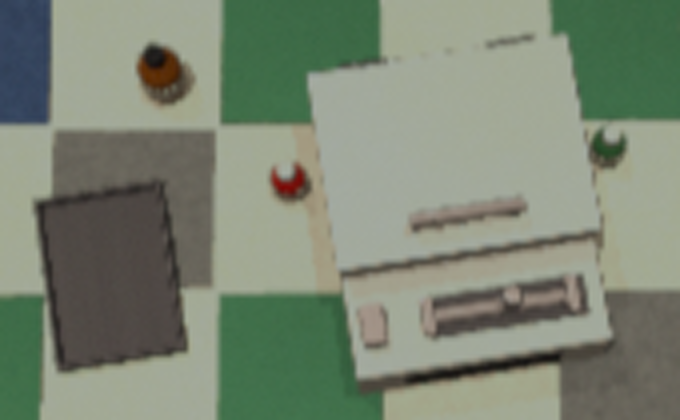

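View pics/scenec.png

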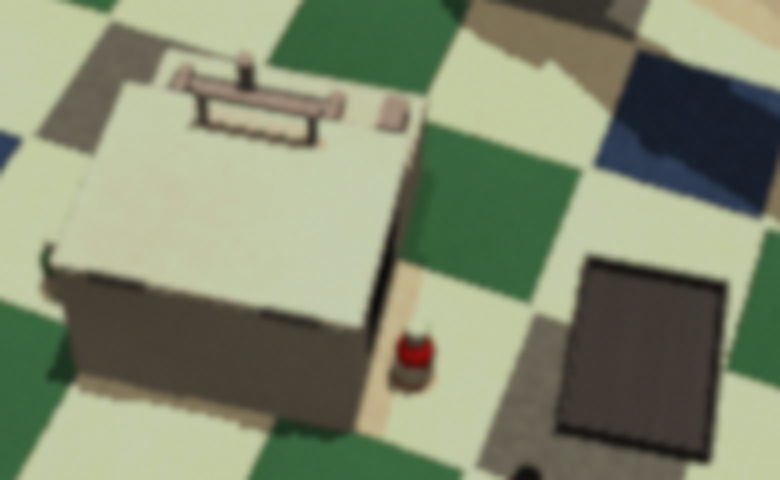

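The top crop shows the flap corners at (308,73), (565,36), (600,233) and (340,272), the bar from (413,222) to (522,204), the knob top at (513,292) and the tray corners. The scene crop shows the knob top at (245,60), the flap corners and the tray. I'll triangulate from these.

```bash
cat > h.py <<'E'
import numpy as np, cv2
from scipy.spatial.transform import Rotation as Ro
CAM={"scene":(55.580918363464015,279.1411325,210.945211,[1.15559281,0.31953341,1.02872178],[38.12006977,0.19528146,112.56736221]),
"top":(42.38010320574968,282.523884,211.9056183,[0.15661397,0.05267688,1.82952745],[12.5558302,0.0515381455,-90.5527471])}
def ray(n,p):
    v,cx,cy,o,e=CAM[n]; f=210/np.tan(np.radians(v/2))
    d=Ro.from_euler('xyz',e,degrees=True).apply([(p[0]-cx)/f,-(p[1]-cy)/f,-1]); return np.array(o),d/np.linalg.norm(d)
def plane(n,p,z):
    o,d=ray(n,p); return o+d*(z-o[2])/d[2]
def tri(p,q):
    (a,u),(b,v)=ray("top",p),ray("scene",q)
    s=np.linalg.lstsq(np.c_[u,-v],b-a,rcond=None)[0]; P,Q=a+s[0]*u,b+s[1]*v
    return (P+Q)/2,np.linalg.norm(P-Q)
def proj(n,X):
    v,cx,cy,o,e=CAM[n]; f=210/np.tan(np.radians(v/2))
    c=Ro.from_euler('xyz',e,degrees=True).inv().apply(np.array(X)-o); return cx+f*c[0]/-c[2],cy-f*c[1]/-c[2]
E
python3 - <<'E'
from h import *
np.set_printoptions(precision=4,suppress=True)
T=lambda x,y:(180+(x+.5)/4-.5,160+(y+.5)/4-.5); S=lambda x,y:(200+(x+.5)/4-.5,175+(y+.5)/4-.5)
for n,t,s in [("farL",(308,73),(362,325)),("farR",(566,36),(52,265)),("nearR",(600,233),(125,82)),("knob",(513,291),(245,59)),("bar mid",(468,212),(257,97)),
 ("trayFL",(38,201),(709,460)),("trayFR",(162,183),(558,432)),("trayNR",(187,348),(588,258)),("trayNL",(60,370),(727,283)),("dyeA",(288,175),(415,330))]:
    print(n,*tri(T(*t),S(*s)))
fl=[plane("top",T(*p),.146) for p in((308,73),(566,36),(600,233),(340,270))]; print("flap",fl)
for a,b in((0,1),(3,2),(3,0),(2,1)): d=fl[b]-fl[a]; print(np.linalg.norm(d),np.degrees(np.arctan2(d[1],d[0])))
print("knob",plane("top",T(513,291),.147)); a,b=plane("top",T(413,222),.18),plane("top",T(523,204),.18);print("bar",a,b,(a+b)/2,np.degrees(np.arctan2(*(a-b)[1::-1])))
print("keeper",plane("top",T(374,325),.117))
tr=[plane("top",T(*p),.018) for p in((38,201),(162,183),(187,348),(60,370))];print(np.mean(tr,0),tr)
E
```

```text
farL [0.6441 0.1337 0.1481] 0.0013837801326204678
farR [ 0.6755 -0.0762  0.1411] 0.0002951096853494731
nearR [ 0.5126 -0.1013  0.1412] 0.004482344160347862
knob [ 0.4643 -0.0289  0.1476] 0.00032673294405326724
bar mid [0.5206 0.0068 0.1827] 7.97803472914637e-05
trayFL [0.5726 0.3719 0.0084] 0.0008083742063389034
trayFR [0.5889 0.2665 0.0023] 9.75549816962699e-05
trayNR [0.4426 0.2429 0.0114] 0.0020162757276564755
trayNL [0.4249 0.3484 0.0127] 0.0010276794415955493
dyeA [0.5816 0.1529 0.0593] 0.0021903254723882786
flap [array([0.645 , 0.1331, 0.146 ]), array([ 0.6741, -0.0759,  0.146 ]), array([ 0.5107, -0.0988,  0.146 ]), array([0.4828, 0.1077, 0.146 ])]
0.2110680325922725 -82.07951409749555
0.20838467518147588 -82.31019866548664
0.16417084663800555 8.912960050634922
0.16498529095713793 7.975553526836636
knob [ 0.4644 -0.0288  0.147 ]
bar [0.5137 0.0496 0.18  ] [ 0.5272 -0.0363  0.18  ] [0.5205 0.0066 0.18  ] 98.94072059614042
keeper [0.4433 0.0815 0.117 ]
[0.5053 0.3061 0.018 ] [array([0.5704, 0.3706, 0.018 ]), array([0.5852, 0.2646, 0.018 ]), array([0.4418, 0.2412, 0.018 ]), array([0.4241, 0.348 , 0.018 ])]
```

The extractor origin comes out at about (0.580, 0.016) with a yaw of about 8.3°, and the triangulated heights agree with the text. The tray's middle is at (0.505, 0.306). I'll fly to the right side of the knob with the fingers shut and the tool yaw at 98.3°.

```bash
cat >> h.py <<'E'
C=np.array([.580,.016]); YAW=8.3
def ex(x,y,z):
    c,s=np.cos(np.radians(YAW)),np.sin(np.radians(YAW)); return np.array([C[0]+c*x-s*y,C[1]+s*x+c*y,z])
def delta(X,yaw):
    from workcell import r
    o=r.get_obs(); R=Ro.from_euler('xyz',o["orientation"],degrees=True); G=Ro.from_euler('xyz',[180,0,yaw],degrees=True)
    np.set_printoptions(precision=4,suppress=True)
    print("t",o["clock"],"pos",o["ee_pos"],o["orientation"],"d",R.inv().apply(np.array(X)-o["ee_pos"]),"rot",np.degrees((R.inv()*G).as_rotvec()),"F",o["ft_force"],o["width"],o["gripper_force"])
E
python3 -c "
from h import *
delta(list(ex(-.123,-.062,.25)),98.3)"
```

```text
t 0.1 pos [0.2722 0.5621 0.2306] [-179.9197    0.0064  154.165 ] d [-0.4481 -0.4777 -0.0187] rot [-0.0708  0.0451 55.865 ] F [0.7697 0.0845 0.2009] 0.08550592013832556 0.0
```

```bash
python3 steer.py '[-0.027, -0.029, -0.008, 0, 0, 7, -0.054, -0.058, -0.016, 0, 0, 14, -0.081, -0.087, -0.019, 0, 0, 21, -0.108, -0.116, -0.019, 0, 0, 28, -0.135, -0.144, -0.019, 0, 0, 35]' 0 30; python3 -c "
from h import *
delta(list(ex(-.123,-.062,.25)),98.3)"
```

```text
clock: 0.52
ee_pos: [0.3312, 0.3721, 0.2503]
orientation: [-180.0, -0.0, 118.8]
ft_force: [0.4, 0.4, 0.6]
width: 0.0257
gripper_force: 0.0
t 0.5167 pos [0.3312 0.3721 0.2503] [-179.9936   -0.0099  118.821 ] d [-0.4469 -0.0906  0.0002] rot [-0.0081 -0.0087 20.521 ] F [0.3514 0.4214 0.5797] 0.025746179826456706 0.0
```

```bash
python3 steer.py '[-0.039, -0.008, 0, 0, 0, 7, -0.078, -0.016, 0, 0, 0, 14, -0.118, -0.024, 0, 0, 0, 20.5, -0.157, -0.032, 0, 0, 0, 20.5, -0.196, -0.04, 0, 0, 0, 20.5]'; python3 -c "
from h import *
delta(list(ex(-.123,-.062,.25)),98.3)"
```

```text
clock: 0.93
ee_pos: [0.3916, 0.1815, 0.2502]
orientation: [-180.0, -0.0, 98.6]
ft_force: [1.3, 1.0, 0.6]
width: -0.0004
gripper_force: 0.0
t 0.9333 pos [0.3916 0.1815 0.2502] [-179.99     -0.0141   98.6289] d [-0.2532  0.0381  0.0002] rot [-0.01   -0.0141  0.3289] F [1.2772 1.0218 0.5793] -0.00041550615896695635 0.0
```

```bash
python3 steer.py '[-0.04, 0.006, 0, 0, 0, 0, -0.08, 0.012, 0, 0, 0, 0, -0.12, 0.018, 0, 0, 0, 0, -0.16, 0.024, 0, 0, 0, 0, -0.2, 0.03, 0, 0, 0, 0]';python3 steer.py '[-0.036, 0.006, 0, 0, 0, 0, -0.054, 0.009, 0, 0, 0, 0, -0.054, 0.009, 0.03, 0, 0, 0, -0.054, 0.009, 0.06, 0, 0, 0, -0.054, 0.009, 0.06, 0, 0, 0]';  python3 - <<'E'
from h import *
delta(list(ex(-.123,-.062,.126)),98.3)
from workcell import r
ims=[r.get_image(n)["pixels"][:,:,::-1] for n in("top","scene")]
cv2.imwrite("pics/chk1.png",np.hstack([cv2.resize(ims[0][160:280,230:360],(390,360)),cv2.resize(ims[1][140:270,190:330],(388,360))]))
E
```

```text
clock: 1.35
ee_pos: [0.4514, -0.0117, 0.2504]
orientation: [180.0, -0.0, 98.7]
ft_force: [1.6, 1.0, 0.2]
width: -0.0001
gripper_force: 0.0
clock: 1.77
ee_pos: [0.4653, -0.0618, 0.1862]
orientation: [-179.6, -0.0, 98.6]
ft_force: [-1.6, 0.4, -0.5]
width: -0.0003
gripper_force: 0.0
t 1.7667 pos [ 0.4653 -0.0618  0.1862] [-179.5756   -0.0308   98.6172] d [-0.0017  0.0021  0.0602] rot [-0.4245 -0.0296  0.3173] F [-1.5621  0.4306 -0.4785] -0.0002735816886828118 0.0
```

View pics/chk1.png

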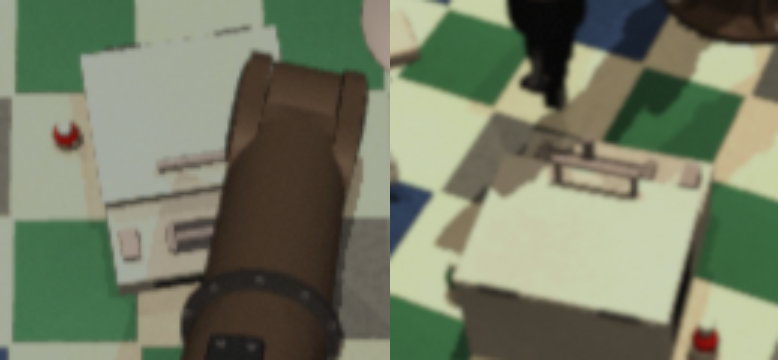

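The scene view shows the shut fingers at about (550,95), above and to the right of the knob at (588,150). I'll go down, then push along +y', which is tool +x. The yaw of 98 means tool x points left.

```bash
python3 steer.py '[0, 0.001, 0.02, 0, 0, 0, 0, 0.001, 0.04, 0, 0, 0, 0, 0.001, 0.06, 0, 0, 0, 0, 0.001, 0.06, 0, 0, 0]';python3 steer.py '[0.005, 0, 0, 0, 0, 0, 0.01, 0, 0, 0, 0, 0, 0.015, 0, 0, 0, 0, 0, 0.02, 0, 0, 0, 0, 0, 0.025, 0, 0, 0, 0, 0]'
```

```text
clock: 2.2
ee_pos: [0.4688, -0.0609, 0.1294]
orientation: [-179.9, -0.0, 98.7]
ft_force: [-0.1, -0.5, -0.0]
width: -0.0001
gripper_force: 0.0
clock: 2.62
ee_pos: [0.4665, -0.0364, 0.1314]
orientation: [179.9, 0.0, 98.7]
ft_force: [1.0, -1.8, 2.2]
width: -0.0002
gripper_force: 1.1
```

```bash
python3 steer.py '[0.006, 0, 0.001, 0, 0, 0, 0.012, 0, 0.002, 0, 0, 0, 0.018, 0, 0.003, 0, 0, 0, 0.024, 0, 0.003, 0, 0, 0, 0.03, 0, 0.003, 0, 0, 0]';python3 steer.py '[0.004, 0, 0, 0, 0, 0, 0.008, 0, 0, 0, 0, 0, 0.011, 0, 0, 0, 0, 0, 0.014, 0, 0, 0, 0, 0, 0.014, 0, 0, 0, 0, 0]'
```

```text
clock: 3.03
ee_pos: [0.461, -0.0066, 0.1272]
orientation: [-180.0, 0.0, 98.7]
ft_force: [1.2, -2.0, 0.5]
width: 0.0
gripper_force: 1.1
clock: 3.45
ee_pos: [0.4589, 0.0068, 0.1272]
orientation: [-180.0, 0.0, 98.7]
ft_force: [0.1, 0.2, -0.7]
width: -0.0
gripper_force: 0.2
```

```bash
python3 steer.py '[0.002, 0, 0, 0, 0, 0, 0.004, 0, 0, 0, 0, 0, 0.006, 0, 0, 0, 0, 0]';python3 steer.py '[0.002, 0, 0, 0, 0, 0, 0.004, 0, 0, 0, 0, 0, 0.006, 0, 0, 0, 0, 0]'
```

```text
clock: 3.7
ee_pos: [0.4588, 0.0076, 0.1274]
orientation: [179.9, 0.3, 98.5]
ft_force: [3.7, -27.2, -4.0]
width: 0.0001
gripper_force: 14.2
clock: 3.95
ee_pos: [0.4588, 0.0081, 0.1275]
orientation: [179.9, 0.7, 98.2]
ft_force: [7.7, -49.0, -5.5]
width: -0.0001
gripper_force: 25.0
```

The bolt is at its stop: the force jumped at y = 0.0076, where home was predicted. I'll back off, rise and go over the handle.

```bash
python3 steer.py '[-0.02, 0, 0, 0, 0, 0, -0.045, 0, 0, 0, 0, 0, -0.045, 0, -0.04, 0, 0, 0, -0.045, 0, -0.08, 0, 0, 0, -0.045, 0, -0.12, 0, 0, 0]' 0.06 30;python3 -c "
from h import *
delta(list(ex(-.06,0,.24)),98.3)
from workcell import r
p=r.get_image('scene')['pixels'][140:270,190:330,::-1]; cv2.imwrite('pics/chk2.png',cv2.resize(p,(560,520)))
print(proj('scene',list(ex(-.123,.0275,.147))))"
```

```text
clock: 4.37
ee_pos: [0.4631, -0.0268, 0.2484]
orientation: [-179.9, 0.0, 98.5]
ft_force: [0.9, 0.6, -0.3]
width: 0.0596
gripper_force: 0.0
t 4.3667 pos [ 0.4631 -0.0268  0.2484] [-179.86      0.0126   98.5306] d [0.0253 0.062  0.0082] rot [-0.1399  0.0129  0.2305] F [ 0.9277  0.6224 -0.2662] 0.05955999301569558 0.0
(np.float64(279.33753868272936), np.float64(192.46281980126278))
```

View pics/chk2.png

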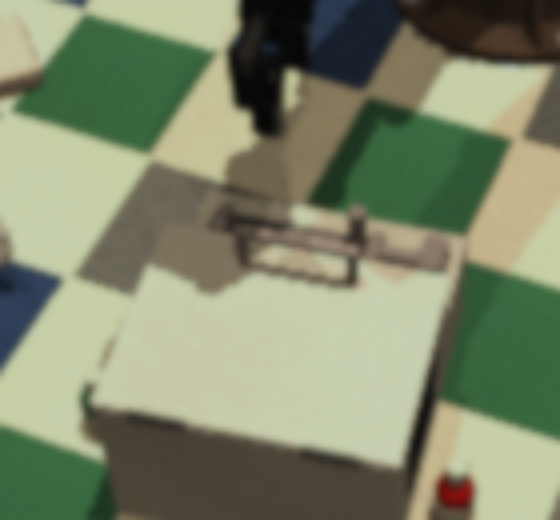

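The knob now shows at (357,210) in the crop, which is pixel (279,192.5) and matches the home prediction. Now for the handle.

```bash
python3 steer.py '[0.012, 0.031, 0, 0, 0, 0, 0.025, 0.062, 0.008, 0, 0, 0, 0.025, 0.062, 0.008, 0, 0, 0, 0.025, 0.062, 0.045, 0, 0, 0, 0.025, 0.062, 0.07, 0, 0, 0]' 0.05 30;python3 -c "
from h import *
delta(list(ex(-.06,0,.163)),98.3)"
```

```text
clock: 4.83
ee_pos: [0.5219, 0.0089, 0.1759]
orientation: [180.0, -0.0, 98.7]
ft_force: [-0.7, 0.2, -1.1]
width: 0.05
gripper_force: 0.0
t 4.8333 pos [0.5219 0.0089 0.1759] [179.9642  -0.025   98.7374] d [-0.0014 -0.0015  0.0129] rot [ 0.0357 -0.0252  0.4373] F [-0.684   0.2038 -1.0595] 0.05002418461087874 0.0
```

```bash
python3 steer.py '[0, -0.0015, 0.0125, 0, 0, 0, 0, -0.0015, 0.0125, 0, 0, 0]';python3 steer.py '[0, 0, 0, 0, 0, 0, 0, 0, 0, 0, 0, 0, 0, 0, 0, 0, 0, 0, 0, 0, 0, 0, 0, 0]' 0 25; python3 -c "
from h import *
delta(list(ex(-.06,0,.163)),98.3)"
```

```text
clock: 5.0
ee_pos: [0.5177, 0.0082, 0.1619]
orientation: [-179.7, -0.0, 98.7]
ft_force: [0.2, 0.2, 0.0]
width: 0.0497
gripper_force: 0.0
clock: 5.33
ee_pos: [0.5206, 0.0079, 0.166]
orientation: [179.9, -0.0, 98.7]
ft_force: [-3.1, -0.3, 4.7]
width: 0.009
gripper_force: 24.7
t 5.3333 pos [0.5206 0.0079 0.166 ] [179.906   -0.0292  98.6645] d [-0.0005 -0.0001  0.003 ] rot [ 0.094  -0.0295  0.3645] F [-3.0737 -0.2679  4.7213] 0.00901164072421569 24.66378003358841
```

```bash
python3 steer.py '[0, 0.004, -0.012, 0, 0, 0, 0, 0.009, -0.024, 0, 0, 0, 0, 0.015, -0.035, 0, 0, 0, 0, 0.022, -0.0455, 0, 0, 0, 0, 0.03, -0.0555, 0, 0, 0]'; python3 -c "
from h import *
delta(list(ex(-.03,0,.219)),98.7)"
```

```text
clock: 5.75
ee_pos: [0.548, 0.0121, 0.2206]
orientation: [-179.8, -0.0, 98.7]
ft_force: [-6.2, -0.8, -1.5]
width: 0.0088
gripper_force: 24.6
t 5.75 pos [0.548  0.0121 0.2206] [-179.7936   -0.0373   98.6517] d [-0.0008  0.0022  0.0016] rot [-0.2064 -0.0374 -0.0482] F [-6.194  -0.7905 -1.4518] 0.00876087503400352 24.574044942855835
```

```bash
python3 steer.py '[0, 0.009, -0.0095, 0, 0, 0, 0, 0.0185, -0.018, 0, 0, 0, 0, 0.0285, -0.0255, 0, 0, 0, 0, 0.0395, -0.032, 0, 0, 0, 0, 0.051, -0.038, 0, 0, 0]';python3 steer.py '[0, 0.012, -0.0045, 0, 0, 0, 0, 0.024, -0.008, 0, 0, 0, 0, 0.0365, -0.011, 0, 0, 0, 0, 0.049, -0.012, 0, 0, 0, 0, 0.0615, -0.0125, 0, 0, 0]'; python3 -c "
from h import *
delta(list(ex(.0824,0,.269)),98.7)"
```

```text
clock: 6.17
ee_pos: [0.5982, 0.0198, 0.2601]
orientation: [-179.8, -0.1, 98.6]
ft_force: [-7.9, 0.1, 5.8]
width: 0.0085
gripper_force: 25.4
clock: 6.58
ee_pos: [0.6609, 0.0294, 0.2722]
orientation: [-180.0, -0.0, 98.7]
ft_force: [-3.9, -0.7, 2.9]
width: 0.0091
gripper_force: 25.9
t 6.5833 pos [0.6609 0.0294 0.2722] [-179.9971   -0.0413   98.6714] d [-0.0016  0.0004  0.0032] rot [-0.0029 -0.0413 -0.0286] F [-3.9079 -0.7413  2.9371] 0.009120619581788504 25.88728040456772
```

```bash
python3 steer.py '[0, 0.0125, 0.001, 0, 0, 0, 0, 0.0255, 0.003, 0, 0, 0, 0, 0.0375, 0.0055, 0, 0, 0, 0, 0.0475, 0.009, 0, 0, 0, 0, 0.0475, 0.009, 0, 0, 0]';python3 steer.py '[0, 0, 0, 0, 0, 0, 0, 0, 0, 0, 0, 0, 0, 0, 0, 0, 0, 0]' 0.022; python3 -c "
from h import *
delta(list(ex(.13,0,.26)),98.7)"
```

```text
clock: 7.0
ee_pos: [0.7095, 0.0368, 0.2619]
orientation: [179.9, 0.0, 98.7]
ft_force: [2.1, 0.9, -1.1]
width: 0.0086
gripper_force: 26.1
clock: 7.25
ee_pos: [0.7078, 0.0365, 0.2625]
orientation: [179.9, -0.0, 98.7]
ft_force: [1.3, -0.4, 1.0]
width: 0.0219
gripper_force: 0.6
t 7.25 pos [0.7078 0.0365 0.2625] [179.9426  -0.0099  98.6676] d [-0.0018  0.0006  0.0025] rot [ 0.0574 -0.0099 -0.0324] F [ 1.2679 -0.4337  0.9831] 0.021935211969492656 0.6330855740452535
```

```bash
python3 steer.py '[0, 0, -0.015, 0, 0, 0, 0, 0, -0.04, 0, 0, 0, 0, 0, -0.08, 0, 0, 0, 0, 0, -0.12, 0, 0, 0]';python3 steer.py '[0, -0.04, 0, 0, 0, 0, 0.01, -0.08, 0, 0, 0, 0, 0.03, -0.115, 0, 0, 0, 0, 0.06, -0.14, 0, 0, 0, 0, 0.1, -0.15, 0, 0, 0, 0]' ; python3 steer.py '[0.04, 0, 0, 0, 0, 0, 0.08, 0, 0, 0, 0, 0, 0.12, 0, 0, 0, 0, 0, 0.15, 0, 0, 0, 0, 0]';python3 - <<'E'
from h import *
delta([.55,.28,.38],8.3)
from workcell import r
ims=[r.get_image(n)["pixels"][:,:,::-1] for n in("top","scene")]
cv2.imwrite("pics/top3.png",ims[0]);cv2.imwrite("pics/scene3.png",ims[1])
cv2.imwrite("pics/chk3.png",np.hstack([cv2.resize(ims[0][160:260,240:340],(400,400),interpolation=cv2.INTER_CUBIC),cv2.resize(ims[1][140:270,190:320],(400,400),interpolation=cv2.INTER_CUBIC)]))
E
```

```text
clock: 7.58
ee_pos: [0.7066, 0.0366, 0.3827]
orientation: [-179.9, -0.0, 98.7]
ft_force: [1.8, -0.6, 1.3]
width: 0.022
gripper_force: 0.0
clock: 8.0
ee_pos: [0.5414, 0.1091, 0.3831]
orientation: [180.0, -0.1, 98.3]
ft_force: [2.3, 1.3, 0.1]
width: 0.0219
gripper_force: 0.0
clock: 8.33
ee_pos: [0.52, 0.2645, 0.3821]
orientation: [-180.0, -0.1, 98.8]
ft_force: [0.3, -0.2, 0.0]
width: 0.0219
gripper_force: 0.0
t 8.3333 pos [0.52   0.2645 0.3821] [-179.9831   -0.1054   98.8438] d [0.0107 0.0321 0.0021] rot [-0.0965 -0.0691 90.5437] F [ 0.2619 -0.1752  0.0169] 0.021914283908155238 0.0
```

View pics/chk3.png

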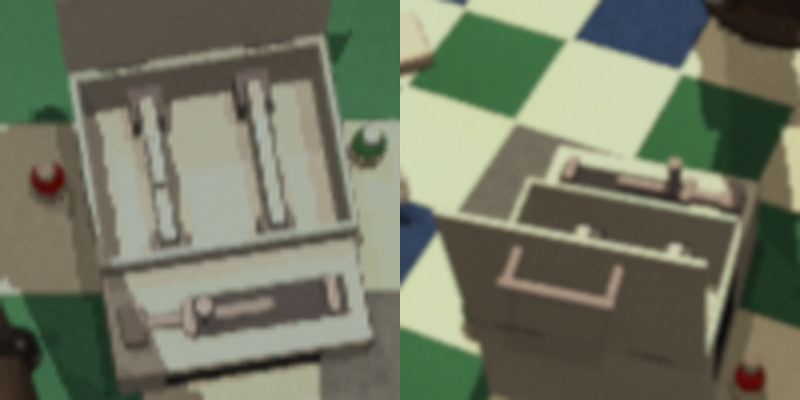

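The flap is up and both plates can be seen. The left plate has a break at about (160,185), which is probably the front face of the tab. I'll check that at higher zoom.

```bash
python3 - <<'E'
from h import *
im=cv2.imread("pics/top3.png")
f=lambda q,s:[int(round((q[0]-265+.5)*s)),int(round((q[1]-175+.5)*s))]
for y in(.045,-.045):
    for x in(-.018,.018): print(y,x,f(proj("top",ex(x,y,.132)),10), f(proj("top",ex(x,y,.108)),10))
    print("ends",[f(proj("top",ex(x,y,.108)),10) for x in(-.06,.06)])
c=cv2.resize(im[175:225,265:325],None,fx=10,fy=10,interpolation=cv2.INTER_CUBIC)
cv2.imwrite("pics/z3.png",cv2.convertScaleAbs(c,alpha=1.5,beta=-100))
E
```

```text
0.045 -0.018 [157, 311] [157, 327]
0.045 0.018 [140, 203] [140, 222]
ends [[177, 452], [121, 99]]
-0.045 -0.018 [433, 269] [429, 286]
-0.045 0.018 [414, 162] [411, 181]
ends [[450, 410], [391, 59]]
```

View pics/z3.png

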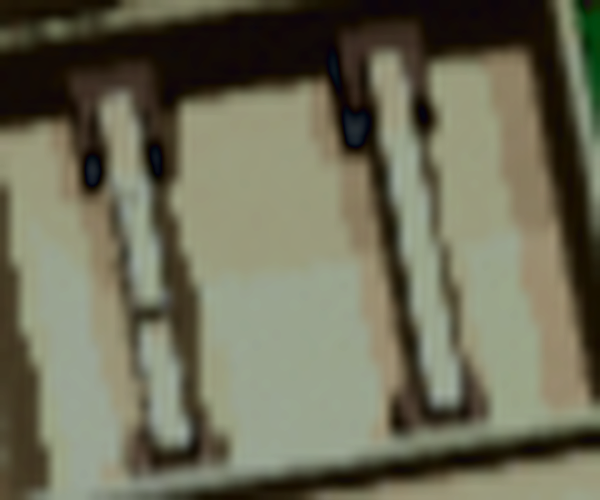

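The left slot holds the tabbed cassette: the tab's front edge at (150,310) matches the prediction of (157,311). The right plate is unbroken, so it is the blank. Next I turn to yaw 188.3° and move above the tab.

```bash
python3 steer.py '[0, 0, 0, 0, 0, -7, 0, 0, 0, 0, 0, -14, 0, 0, 0, 0, 0, -21, 0, 0, 0, 0, 0, -28, 0, 0, 0, 0, 0, -35]' 0.04;python3 steer.py '[0, 0, 0, 0, 0, -7, 0, 0, 0, 0, 0, -14, 0, 0, 0, 0, 0, -21, 0, 0, 0, 0, 0, -28, 0, 0, 0, 0, 0, -35]'; python3 - <<'E'
from h import *
z=lambda x,y:(265+(x+.5)/10-.5,175+(y+.5)/10-.5)
print("tab",plane("top",z(141,252),.132),ex(0,.045,0))
print("ends",(plane("top",z(176,447),.108)+plane("top",z(119,95),.108))/2)
delta(list(ex(.001,.0465,.22)),188.3)
E
```

```text
clock: 8.85
ee_pos: [0.5217, 0.26, 0.3821]
orientation: [180.0, -0.0, 134.0]
ft_force: [0.3, 0.1, 0.5]
width: 0.04
gripper_force: 0.0
clock: 9.27
ee_pos: [0.5217, 0.26, 0.3821]
orientation: [-180.0, 0.0, 169.0]
ft_force: [-0.1, 0.0, 1.0]
width: 0.04
gripper_force: 0.0
tab [0.57498438 0.06266803 0.132     ] [0.57350397 0.06052866 0.        ]
ends [0.57491316 0.06079998 0.108     ]
t 9.2667 pos [0.5217 0.26   0.3821] [-179.9948    0.0047  168.9766] d [-0.0894 -0.1841  0.1621] rot [ -0.006    0.0038 -19.3234] F [-0.0685  0.0159  0.9638] 0.04004495820419979 0.0
```

```bash
python3 steer.py '[-0.018, -0.037, 0, 0, 0, -7, -0.036, -0.074, 0, 0, 0, -14, -0.054, -0.11, 0, 0, 0, -19.3, -0.072, -0.147, 0, 0, 0, -19.3, -0.089, -0.184, 0, 0, 0, -19.3]';python3 steer.py '[0, 0, 0.04, 0, 0, 0, 0, 0, 0.08, 0, 0, 0, 0, 0, 0.12, 0, 0, 0, 0, 0, 0.16, 0, 0, 0, 0, 0, 0.16, 0, 0, 0]'; python3 - <<'E'
from h import *
delta([.5747,.062,.113],188.3)
E
```

```text
clock: 9.68
ee_pos: [0.5727, 0.0603, 0.3823]
orientation: [180.0, 0.0, -172.0]
ft_force: [1.4, 0.4, -0.4]
width: 0.0401
gripper_force: 0.0
clock: 10.1
ee_pos: [0.568, 0.0619, 0.2151]
orientation: [-179.9, -0.7, -172.1]
ft_force: [-1.1, -0.4, -1.3]
width: 0.04
gripper_force: 0.0
t 10.1 pos [0.568  0.0619 0.2151] [-179.9484   -0.6751 -172.0658] d [-0.0079 -0.0008  0.102 ] rot [-0.0495 -0.6753 -0.3655] F [-1.0707 -0.4284 -1.3363] 0.03999746104058289 0.0
```

```bash
python3 steer.py '[-0.001, 0, 0.03, 0, 0, 0, -0.002, 0, 0.06, 0, 0, 0, -0.002, 0, 0.09, 0, 0, 0, -0.002, 0, 0.09, 0, 0, 0, -0.002, 0, 0.09, 0, 0, 0]'; python3 - <<'E'
from h import *
delta([.5747,.062,.113],188.3)
E
```

```text
clock: 10.52
ee_pos: [0.575, 0.0631, 0.133]
orientation: [-180.0, -0.1, -172.0]
ft_force: [-0.1, 0.1, 0.7]
width: 0.0401
gripper_force: 0.0
t 10.5167 pos [0.575  0.0631 0.133 ] [-179.9885   -0.0631 -172.0471] d [ 0.0004 -0.001   0.02  ] rot [-0.0113 -0.0632 -0.3471] F [-0.0942  0.0843  0.656 ] 0.04009714661019468 0.0
```

```bash
python3 steer.py '[0, -0.001, 0.01, 0, 0, 0, 0, -0.001, 0.019, 0, 0, 0, 0, -0.001, 0.019, 0, 0, 0]'; python3 steer.py '[0, 0, 0, 0, 0, 0, 0, 0, 0, 0, 0, 0, 0, 0, 0, 0, 0, 0, 0, 0, 0, 0, 0, 0]' 0 60;python3 - <<'E'
from h import *
delta([.5747,.062,.113],188.3)
E
```

```text
clock: 10.77
ee_pos: [0.5752, 0.0624, 0.1127]
orientation: [180.0, 0.0, -172.0]
ft_force: [-0.1, -0.1, -0.1]
width: 0.0399
gripper_force: 0.0
clock: 11.1
ee_pos: [0.5758, 0.0622, 0.1136]
orientation: [-180.0, 0.1, -172.0]
ft_force: [-0.4, -1.2, 4.1]
width: 0.0086
gripper_force: 59.5
t 11.1 pos [0.5758 0.0622 0.1136] [-179.9926    0.0761 -172.039 ] d [ 0.0011 -0.0001  0.0006] rot [-0.0077  0.0761 -0.339 ] F [-0.3776 -1.1651  4.0563] 0.00862751276416262 59.535260796546936
```

The grip is on the tab: the width reads as it did on the 10 mm bar. Now lift.

```bash
python3 steer.py '[0, 0, -0.006, 0, 0, 0, 0, 0, -0.015, 0, 0, 0, 0, 0, -0.028, 0, 0, 0, 0, 0, -0.044, 0, 0, 0, 0, 0, -0.06, 0, 0, 0]'; python3 steer.py '[0, 0, -0.02, 0, 0, 0, 0, 0, -0.045, 0, 0, 0, 0, 0, -0.07, 0, 0, 0, 0, 0, -0.09, 0, 0, 0, 0, 0, -0.1, 0, 0, 0]';python3 steer.py '[0, 0, 0, 0, 0, 0, 0, 0, 0, 0, 0, 0]';python3 - <<'E'
from h import *
delta([.505,.306,.275],188.3)
E
```

```text
clock: 11.52
ee_pos: [0.5748, 0.0624, 0.1738]
orientation: [180.0, -0.0, -172.0]
ft_force: [0.2, -0.5, -2.1]
width: 0.0088
gripper_force: 58.7
clock: 11.93
ee_pos: [0.576, 0.0625, 0.2763]
orientation: [180.0, 0.2, -172.0]
ft_force: [0.1, 0.3, -1.7]
width: 0.0087
gripper_force: 58.7
clock: 12.1
ee_pos: [0.575, 0.0625, 0.2726]
orientation: [180.0, 0.0, -172.0]
ft_force: [-0.4, 0.0, -3.2]
width: 0.0088
gripper_force: 58.7
t 12.1 pos [0.575  0.0625 0.2726] [ 179.9848    0.0079 -172.0244] d [ 0.0355  0.2508 -0.0023] rot [ 0.0152  0.0079 -0.3244] F [-0.356   0.0451 -3.1507] 0.008773446805085522 58.69734585285187
```

```bash
python3 steer.py '[0.002, 0.01, -0.005, 0, 0, 0, 0.005, 0.03, -0.01, 0, 0, 0, 0.008, 0.055, -0.01, 0, 0, 0, 0.012, 0.082, -0.01, 0, 0, 0, 0.016, 0.11, -0.01, 0, 0, 0]'; python3 steer.py '[0.004, 0.03, 0, 0, 0, 0, 0.008, 0.06, 0, 0, 0, 0, 0.013, 0.09, 0, 0, 0, 0, 0.017, 0.118, 0, 0, 0, 0, 0.0195, 0.138, 0, 0, 0, 0]';python3 steer.py '[0, 0.0025, 0, 0, 0, 0, 0, 0.0025, 0.02, 0, 0, 0, 0, 0.0025, 0.04, 0, 0, 0, 0, 0.0025, 0.06, 0, 0, 0, 0, 0.0025, 0.08, 0, 0, 0]';python3 - <<'E'
from h import *
delta([.505,.306,.144],188.3)
from workcell import r
ims=[r.get_image(n)["pixels"][:,:,::-1] for n in("top","scene")]
cv2.imwrite("pics/chk4.png",np.hstack([cv2.resize(ims[0][150:280,160:340],(400,289)),cv2.resize(ims[1][130:310,190:400],(400,289+54))[:289]]))
E
```

```text
clock: 12.52
ee_pos: [0.5427, 0.1704, 0.2816]
orientation: [-180.0, -0.1, -172.1]
ft_force: [0.6, 0.7, -2.5]
width: 0.0086
gripper_force: 58.7
clock: 12.93
ee_pos: [0.5029, 0.3067, 0.2814]
orientation: [180.0, -0.2, -171.8]
ft_force: [-0.4, -0.0, -2.2]
width: 0.0086
gripper_force: 58.7
clock: 13.35
ee_pos: [0.5042, 0.3055, 0.2008]
orientation: [-179.9, -0.1, -172.0]
ft_force: [-0.7, -0.0, -2.4]
width: 0.0083
gripper_force: 58.7
t 13.35 pos [0.5042 0.3055 0.2008] [-179.947    -0.1087 -172.0151] d [-0.001   0.0004  0.0568] rot [-0.0527 -0.1089 -0.3151] F [-0.6641 -0.0366 -2.3952] 0.008292813151950082 58.6953341960907
```

View pics/chk4.png

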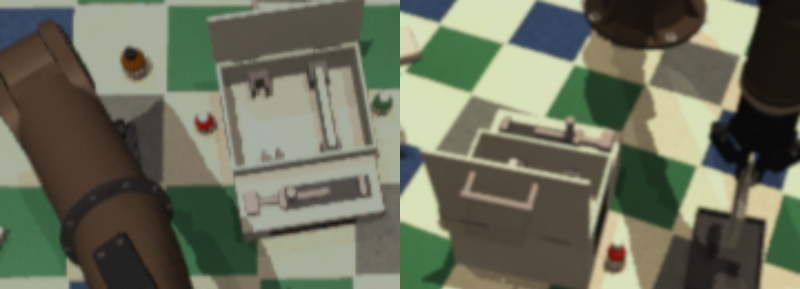

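The cassette is held edge-on above the tray, at about (742,200) in the scene half. The left slot is empty, the blank is still in, the flap is up and the bolt is home. Now lower to the 6 cm height and let it settle.

```bash
python3 steer.py '[0, 0, 0.015, 0, 0, 0, 0, 0, 0.03, 0, 0, 0, 0, 0, 0.045, 0, 0, 0, 0, 0, 0.053, 0, 0, 0, 0, 0, 0.057, 0, 0, 0]' - 80; python3 steer.py '[0, 0, 0, 0, 0, 0, 0, 0, 0, 0, 0, 0, 0, 0, 0, 0, 0, 0, 0, 0, 0, 0, 0, 0, 0, 0, 0, 0, 0, 0]';python3 steer.py '[0, 0, 0, 0, 0, 0, 0, 0, 0, 0, 0, 0, 0, 0, 0, 0, 0, 0, 0, 0, 0, 0, 0, 0, 0, 0, 0, 0, 0, 0]';python3 - <<'E'
from h import *
from workcell import r
p=r.get_image("scene")["pixels"][:,:,::-1]; cv2.imwrite("pics/fin.png",cv2.resize(p[170:300,300:420],(600,600),interpolation=cv2.INTER_CUBIC))
delta([.505,.306,.144],188.3)
f=lambda q:[round((q[0]-300+.5)*5),round((q[1]-170+.5)*600/130)]
print("pred bottom ends",[f(proj("scene",[.505+s*.06*.99,.306+s*.06*.144,.06])) for s in(-1,1)])
E
```

```text
clock: 13.87
ee_pos: [0.5048, 0.3054, 0.1452]
orientation: [-180.0, -0.1, -172.0]
ft_force: [-0.4, 0.7, -2.8]
width: 0.0083
gripper_force: 83.1
clock: 14.28
ee_pos: [0.5057, 0.3058, 0.1465]
orientation: [180.0, 0.1, -172.0]
ft_force: [-0.6, 0.5, -1.2]
width: 0.0084
gripper_force: 83.1
clock: 14.7
ee_pos: [0.5053, 0.3055, 0.1458]
orientation: [180.0, 0.0, -172.0]
ft_force: [0.1, -0.0, -2.3]
width: 0.0082
gripper_force: 83.1
t 14.75 pos [0.5053 0.3055 0.1458] [-179.9986   -0.0016 -172.0343] d [0.0003 0.0005 0.0018] rot [-0.0014 -0.0017 -0.3343] F [ 0.2171 -0.328  -1.5713] 0.008237887809215522 83.14498543739319
pred bottom ends [[332, 309], [307, 470]]
```

View pics/fin.png

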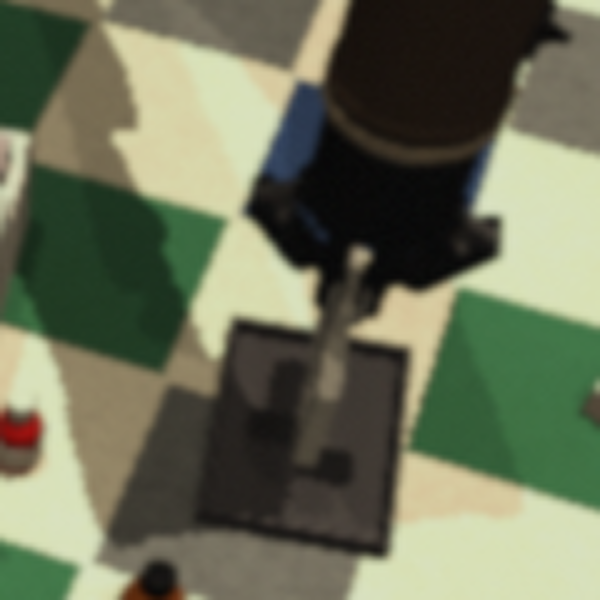

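The cassette hangs upright inside the tray outline. Its far bottom corner at (305,468) matches the prediction of (307,470), so I'm handing the job in.

```bash
python3 -c "
from workcell import r
print(r.sign_off())"
```

```text
the job is handed in; nothing more can be done
None
```

I handed the job in with the bolt home, the flap upright, the blank still in its slot and the cassette gripped upright about 6 cm above the table over the tray's middle; the sign-off returned no verdict.

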